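# Sort the bar muddlers by length and shut their box

### The job

Put the three loose wooden muddlers away in the low box: the two long ones end to end in the long row, the short one in the short row in front, next to the short one already there, all lying flat. Then slide the lid fully shut over them, and leave the glasses, the syrup bottle and the card terminal where they are.

Things in the scene. Friction and masses are not known exactly. Their poses are not given: they have to be found in the camera images.
- muddler_box: low light-wood box, fixed, 280 (x) x 282 (y) mm, open to -x; origin under its centre on the counter. Its front half holds two rows along y, each 38 mm wide, floor at 6 mm, between low ribs with tops at 14 mm: in front the short row, behind it the long row. Behind x = 0 is a closed housing on which the open lid parks. Side walls 14 mm thick, 49 mm high, with the lid's grooves.
- long_row (a point): middle of the floor of the long row, 254 mm long, which takes the two long muddlers end to end; axes as the box, at box x -53, y 0 mm
- short_row (a point): middle of the floor of the short row, 194 mm long (its right end is filled up by a low block), which takes the two short muddlers end to end; axes as the box, at box x -113, y +30 mm
- lid (a joint): slide position of the flat wooden lid: 0 = fully shut over both rows, 0.134 m = fully back on the housing; it moves along the box's x axis and its underside is 36 mm above the counter, 4 mm above the muddlers when they lie flat
- lid_grip (a point): middle of the grip rib on the lid: 14 mm thick (box x), 90 mm long (box y), standing 21 mm above the lid's top; the point is 56 mm above the counter, the rib spans 42 to 63 mm. It lies 35 mm behind the lid's front edge and moves with the lid
- muddler_long_1: wooden muddler, dark, square section 26 x 26 mm with rounded edges, 115 mm long, with a short head at its +x end set off by a narrow neck with a steel band. Origin at its middle (13 mm above what it lies on); x along its length. One of the two long ones, loose on the counter.
- muddler_long_2: wooden muddler, dark, square section 26 x 26 mm with rounded edges, 115 mm long, with a short head at its +x end set off by a narrow neck with a steel band. Origin at its middle (13 mm above what it lies on); x along its length. One of the two long ones, loose on the counter.
- muddler_short_1: wooden muddler, dark, square section 26 x 26 mm with rounded edges, 85 mm long, with a short head at its +x end set off by a narrow neck with a steel band. Origin at its middle (13 mm above what it lies on); x along its length. The short one that is loose on the counter.
- muddler_short_2: wooden muddler, dark, square section 26 x 26 mm with rounded edges, 85 mm long, with a short head at its +x end set off by a narrow neck with a steel band. Origin at its middle (13 mm above what it lies on); x along its length. A short one that already lies in the left part of the short row.
- bucket (a point): middle of the fixed clear ice bucket with tall bottles, at counter height; together they fill an oval about 0.40 (along x) by 0.32 m round this point, up to 0.45 m high, between the loose muddlers and the box: carry things round it on the robot's side, where about 0.45 m from the robot is free
- tumbler_front: clear glass tumbler upside down, 69 mm across, 88 high, stands near the front edge between box and bucket, on the way from the muddlers to the box: carry things over it; origin under its centre. A bystander.
- tumbler_right: clear glass tumbler upside down, 69 mm across, 88 high, to the right of the muddlers; origin under its centre. A bystander.
- card_terminal: black card terminal lying flat, 165 x 74 x 24 mm, x along its length, origin under its centre. A bystander.
- syrup_bottle: syrup bottle, 68 mm across, 258 high, stands behind the muddlers; origin under its centre. A bystander.
Not all that is in view belongs to the job. Leave any pink look-alike of the muddler_long_1 alone.

How it is judged (in metres and radians):
On the way, in this order (a step that is already met when the one before it is completed fails the run):
1. both long muddlers lie flat in the long row and both short ones in the short row (x of muddler_long_1 in the frame of muddler_box between -0.063 and -0.043 m and y of muddler_long_1 in the frame of muddler_box between -0.075 and 0.075 m and z of muddler_long_1 in the frame of muddler_box between 0.014 and 0.024 m and angle between the x axis of each of muddler_long_1, muddler_long_2, muddler_short_1, muddler_short_2 and the y axis of muddler_box, either way round below 0.15 rad and x of muddler_long_2 in the frame of muddler_box between -0.063 and -0.043 m and y of muddler_long_2 in the frame of muddler_box between -0.075 and 0.075 m and z of muddler_long_2 in the frame of muddler_box between 0.014 and 0.024 m and x of muddler_short_1 in the frame of muddler_box between -0.123 and -0.103 m and y of muddler_short_1 in the frame of muddler_box between -0.03 and 0.09 m and z of muddler_short_1 in the frame of muddler_box between 0.014 and 0.024 m and x of muddler_short_2 in the frame of muddler_box between -0.123 and -0.103 m and y of muddler_short_2 in the frame of muddler_box between -0.03 and 0.09 m and z of muddler_short_2 in the frame of muddler_box between 0.014 and 0.024 m), for 0.2 s.
2. the lid is slid fully shut (value of joint lid below 0.006 m), for 0.2 s.
At the end, for the whole second after the job is handed in: Both long muddlers lie flat in the long row and both short ones flat in the short row (centre within 10 mm of the row's centre line, height within 5 mm of lying on its floor, along the row within 0.15 rad), at rest, and the lid is shut to within 6 mm (all of step 1 and linear speed of each of muddler_long_1, muddler_long_2, muddler_short_1, muddler_short_2 below 0.02 m/s and value of joint lid below 0.006 m); the robot touches nothing.
It fails at once if a bystander (tumbler, syrup bottle or card terminal) is shifted by more than 30 mm or knocked over (distance of any of tumbler_front, tumbler_right, card_terminal, syrup_bottle from where it was at the start of the episode above 0.03 m or angle between any of tumbler_front, tumbler_right, card_terminal, syrup_bottle's own z axis and vertical above 0.35 rad).
It also fails if it takes over 72 s, if anything falls off the work surface, if the arm or the gripper's body presses on something with over 40 N, if the wrist force passes 120 N, or if a joint passes its speed limit or range.

### The arm

A 6-joint arm with a two-finger parallel gripper is mounted at the origin on a cart in front of the work surface, level with it; the furniture and walls round the work are solid. World frame = base frame: x ahead of the robot, y to its left, z up, the work surface at z = 0. Lengths are in m, angles in degrees, forces in N, time in s.
With the tool pointing down it reaches from about 0.375 to 0.75 m from the base axis. Payload 9 kg.
Tool frame: the origin (TCP) lies where the fingers leave the gripper's body, on its centre line; the fingertips stand 73 mm ahead of it and the grasp point (between the pads) lies 54 mm ahead of it (robot.tip_reach is the distance from the TCP to the fingertips, in m); z points along the fingers, y is the line along which they close (so a half turn about z gives the same grasp; the last joint's range is limited). The gripper opens to 85 mm and grips with 20 to 120 N. Pads are 22 mm wide; open, the fingers measure 114 mm over their backs; the gripper's body (76 mm by 85 mm) begins 54 mm behind the grasp point. The pads swing forward as they close: fully open they stand 13 mm farther back than shut.
Start: joints at [-89.078, 5.964, 5.575, 89.605, 0, 77.527], TCP at [0.139, -0.584, 0.304] pointing down, gripper open.
Joint ranges: [-171.21, 171.21], [-48.23, 106.86], [-62.78, 66.21], [-105.2, 120.99], [-86.42, 89.51], [-180, 180]. Speed limits (degrees/s): [127.2, 127.2, 147.25, 180, 180, 180].

### API

Orientations are given as [roll, pitch, yaw] about the fixed x, y, z axes, in that order (R = Rz(yaw) Ry(pitch) Rx(roll)).
In Python, from plant import robot gives the robot as it stands. Calls block until the motion is done:
- robot.move_pose(position, orientation): joint-space move of the TCP to a pose.
- robot.line_to(position, vel=0.15, rotation=None, guard=None): straight line of the TCP; rotation=None keeps the orientation; vel is the mean speed in m/s. With guard (N) it stops when the force on the tool has changed by that much, and returns True; else False.
- robot.goto_joints(angles): joint-space move.
- robot.set_gripper(opening): finger opening in m; the grip force is fixed at half the most; returns when the fingers have stopped.
- robot.pause(seconds).
- robot.ik(position, orientation): joint angles nearest the present ones, or None.
- robot.observe(): the state.
- robot.grab_frame(name): name is "scene" or "top" or "wrist"; returns the picture (400x640x3 uint8, blue, green, red); there is no depth.
- robot.get_calibration(name): a dict with "vertical_fov" (degrees; the focal length in pixels is half the picture's height over the tangent of half this angle, whatever the lens; pixels are square), "cx", "cy" (the principal point, pixels), "rvec" (rotation vector, rad) and "tvec" (3), from world to camera coordinates, as OpenCV has them. Camera axes: x right, y down, z forward; pixel columns grow to the right and rows downward; lengths in m; the calibration is good to about 2 mm. A picture is of the moment at which its call begins: read the wrist's pose just before it. get_calibration takes no time and is no camera call; for the wrist camera it gives the pose at the moment of the call.
A pose or a line that the arm cannot do raises robot.IKError and nothing moves.
- robot.job_done(): hands the job in; it is judged then, once.
The state is a dict: "time": time; "q": joint angles; "qvel": joint speeds; "joint_torque": joint torques, N m; "tool_pos": TCP position; "tcp_rot": TCP orientation; "ft_force": force on the tool from outside, world axes, zero at the start; "torque": the same for the moment, N m; "gripper_width": finger opening in m; "gripper_force": force on a finger pad.
Only numpy, scipy, OpenCV 4.12 (cv2) and the standard library are available. Lean on these libraries where they do the work, as an engineer would, in place of code of your own. Each camera call takes 0.05 s, during which the arm holds its last target. There are 200 camera calls.

## Working session

There is one attempt and no reset: what is moved stays moved. The work goes in short steps, each a Python script; the robot and the scene stay as the last script left them, time stands still between calls to the robot, and variables do not carry over. Pictures are saved under pics/ and viewed, at most 13 in all, crops included, and the job is handed in when it is done.

```bash
mkdir -p pics; ls; python3 - <<'E'
from plant import robot
import cv2
for n in("scene","top","wrist"):
    cv2.imwrite(f"pics/{n}0.png",robot.grab_frame(n)); c=robot.get_calibration(n); print(n,c)
print(robot.observe())
E
```

```text
pics
scene {'vertical_fov': 48.54042959306595, 'cx': 314.60023199198196, 'cy': 197.87006989144456, 'rvec': array([ 1.23357472, -2.20881688,  1.03596355]), 'tvec': array([0.20527725, 0.38701755, 1.36626496])}
top {'vertical_fov': 49.505818055725015, 'cx': 314.2171079509234, 'cy': 198.94879927370204, 'rvec': array([ 2.17464194, -2.13109051,  0.13921244]), 'tvec': array([-0.09588708,  0.54470077,  1.29358516])}
wrist {'vertical_fov': 70.85339230252082, 'cx': 318.76019041688147, 'cy': 199.5013262533508, 'rvec': array([-2.25517226,  1.78104659,  0.29218799]), 'tvec': array([-0.60046592, -0.041587  ,  0.3810225 ])}
{'time': 0.15, 'q': array([-8.90769162e+01,  5.99345178e+00,  5.53805036e+00,  8.96077720e+01,
       -2.08047040e-04,  7.75275458e+01]), 'qvel': array([ 0.08961163,  0.02886696,  0.1035962 , -0.00015262, -0.07129838,
        0.06649435]), 'joint_torque': array([ 3.38314649e-04, -5.57353628e+01,  5.04009068e+01,  1.23777468e-02,
       -5.49223387e-04,  1.81092884e-05]), 'tool_pos': array([ 0.13901701, -0.58347064,  0.30328068]), 'tcp_rot': array([-1.79938273e+02, -1.34404433e-02,  1.33955308e+01]), 'ft_force': array([-0.870795  ,  0.24308669,  0.6343101 ]), 'torque': array([-0.00631133, -0.02146559,  0.01339594]), 'gripper_force': 0.0, 'gripper_width': 0.0854758119019787}
```

View pics/top0.png

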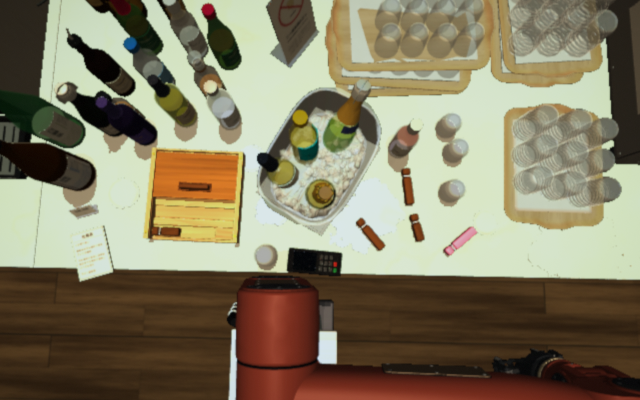

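View pics/wrist0.png

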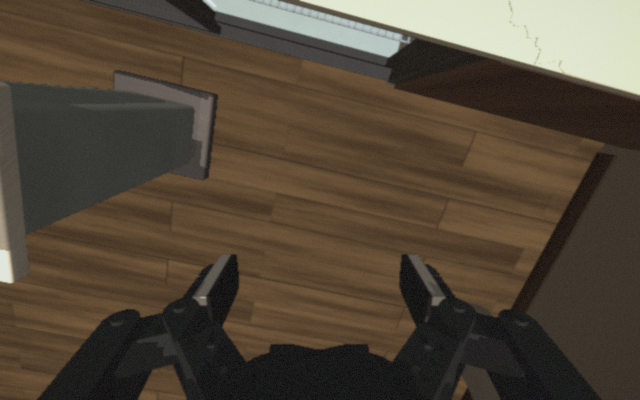

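View pics/scene0.png

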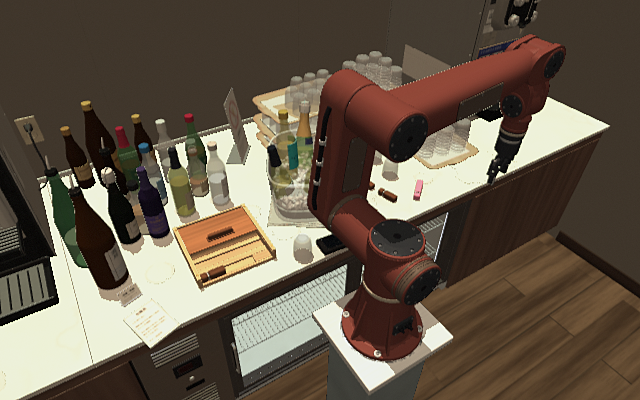

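The top view shows:
- **Dark muddlers:** (370,234), (407,187) and (417,228). By length the first two should be the long ones and (417,228) the short one.
- **Pink decoy:** (460,241), to be left alone.
- **Box:** about (197,195), with the lid rib at (195,187) and the placed short muddler at (165,232).
- **Bystanders:** front tumbler (265,257), terminal (315,262), right tumbler (453,190), syrup bottle (404,138).

Next I measure these and confirm the candidates in an enlarged crop.

```bash
cat > h.py <<'E'
import numpy as np, cv2
from plant import robot
def cast(name, uv, z, cal=None):
    c=cal or robot.get_calibration(name); R=cv2.Rodrigues(c["rvec"])[0]; t=np.array(c["tvec"]).ravel()
    f=200/np.tan(np.radians(c["vertical_fov"]/2)); uv=np.atleast_2d(uv).astype(float)
    d=np.c_[(uv[:,0]-c["cx"])/f,(uv[:,1]-c["cy"])/f,np.ones(len(uv))]@R
    o=-R.T@t; return o+d*((z-o[2])/d[:,2])[:,None]
def brown(im):
    h=cv2.cvtColor(im,cv2.COLOR_BGR2HSV)
    return cv2.inRange(h,(3,100,30),(15,255,150))
def blobs(name,im,z,cal=None,amin=80,mask=None):
    m=cv2.morphologyEx(brown(im) if mask is None else mask,cv2.MORPH_CLOSE,np.ones((5,5)))
    out=[]
    for c in cv2.findContours(m,cv2.RETR_EXTERNAL,cv2.CHAIN_APPROX_NONE)[0]:
        if cv2.contourArea(c)<amin: continue
        p=cast(name,c.reshape(-1,2),z,cal)[:,:2]
        (x,y),(w,h),a=cv2.minAreaRect((p*1000).astype(np.float32))
        if w<h: w,h,a=h,w,a+90
        out.append((c.reshape(-1,2).mean(0).round(),np.round([x,y,w,h,(a+90)%180-90],1)))
    return out
E
python3 - <<'E'
from h import *
im=cv2.imread("pics/top0.png")
for b in blobs("top",im,0.02):
    if b[0][1]<280: print(b)
hsv=cv2.cvtColor(im,cv2.COLOR_BGR2HSV)
for n,p in dict(lid=(200,165),floor=(200,215),wall=(153,200),mud=(370,234),counter=(130,170),term=(300,262)).items(): print(n,hsv[p[1],p[0]])
m=cv2.inRange(hsv,(8,90,60),(28,255,255)); m=cv2.morphologyEx(m,cv2.MORPH_OPEN,np.ones((3,3)))
c=[c for c in cv2.findContours(m[120:260,130:255],cv2.RETR_EXTERNAL,cv2.CHAIN_APPROX_NONE)[0] if cv2.contourArea(c)>3000]
for k in c:
    k=k.reshape(-1,2)+[130,120]; print("box corners",cv2.boxPoints(cv2.minAreaRect(k.astype(np.float32))).round(1).tolist(), cv2.approxPolyDP(k.reshape(-1,1,2),6,True).reshape(-1,2).tolist())
for n,p,z in (("tumF",(265,257),.05),("tumR",(453,190),.05),("syr",(404,138),.13),("term",(315,262),.024),("rib",(195,187),.06),("oval",(318,150),.1)): print(n,cast("top",p,z).round(3))
a=cv2.resize(im[130:280,340:500],None,fx=4,fy=4,interpolation=cv2.INTER_CUBIC)
b=cv2.resize(im[140:280,140:280],None,fx=4,fy=4,interpolation=cv2.INTER_CUBIC)
cv2.imwrite("pics/ca.png",a); cv2.imwrite("pics/cb.png",b)
E
```

```text
(array([162., 230.]), array([450.7, 375. ,  92.1,  49. , -86.9]))
(array([369., 233.]), array([ 444.3, -257.3,  110.4,   25.1,   41.2]))
(array([416., 227.]), array([ 467.6, -400.4,   81.4,   25.5,   15.5]))
(array([195., 187.]), array([580.1, 287.6, 100.9,  25.6,  88.4]))
(array([407., 186.]), array([ 594.2, -373.4,  111.9,   26. ,    6.5]))
(array([407., 136.]), array([ 754.8, -374.4,   61.7,   48.9,   53.9]))
(array([289.,  11.]), array([1.1634e+03, 5.7000e+00, 9.1300e+01, 8.2100e+01, 1.1000e+00]))
lid [ 14 210 197]
floor [ 22 147 221]
wall [ 15 170  66]
mud [ 11 206 134]
counter [ 44  32 229]
term [110 109   7]
box corners [[143.3000030517578, 238.60000610351562], [148.60000610351562, 146.60000610351562], [244.5, 152.1999969482422], [239.1999969482422, 244.10000610351562]] [[152, 147], [144, 237], [235, 242], [242, 153]]
tumF [[0.367 0.058 0.05 ]]
tumR [[ 0.581 -0.506  0.05 ]]
syr [[ 0.718 -0.342  0.13 ]]
term [[ 0.355 -0.091  0.024]]
rib [[0.572 0.276 0.06 ]]
oval [[ 0.684 -0.093  0.1  ]]
```

View pics/ca.png

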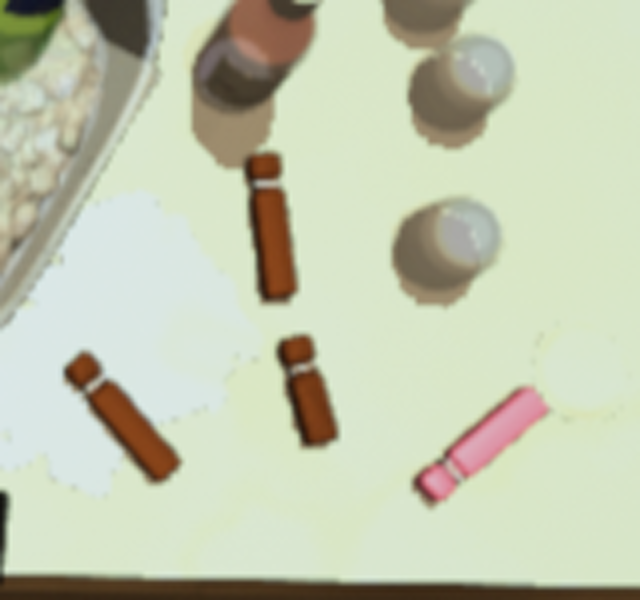

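View pics/cb.png

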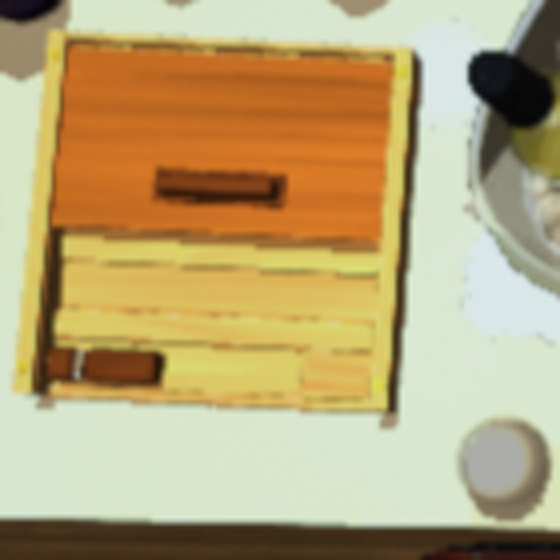

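The crop confirms it. The two long muddlers are at crop (122,415) and (270,225), the short one is at (308,390), and the pink one is the look-alike. The box crop shows the lid fully back, the long row empty, and the short muddler at the left end of the short row. Now the box pose, and a check that the motions are reachable.

```bash
cat >> h.py <<'E'
def look(): 
    c=robot.get_calibration("wrist"); return robot.grab_frame("wrist"),c
E
python3 - <<'E'
from h import *
uv=np.array([[57,35],[408,48],[385,408],[20,390]])/4+140-0.4   # wall-top outer corners tl tr br bl
P=cast("top",uv,0.049); print(P.round(4), P.mean(0).round(4))
for i in range(4):
    d=P[(i+1)%4]-P[i]; print(np.linalg.norm(d).round(4), np.degrees(np.arctan2(d[1],d[0])).round(2))
print("rib",cast("top",np.array([220,184])/4+140-.4,.063).round(4))
s2=np.array([[47,365],[162,367]])/4+140-.4; print("s2 ends",cast("top",s2,.03).round(4))
c=robot.get_calibration("wrist");R=cv2.Rodrigues(c["rvec"])[0]; o=-R.T@c["tvec"]; st=robot.observe()
from scipy.spatial.transform import Rotation as Ro
T=Ro.from_euler("xyz",st["tcp_rot"],degrees=True).as_matrix(); print("cam in tool",T.T@(o-st["tool_pos"]), (T.T@R.T).round(2)[:,2])
for p,y in (((.444,-.257,.12),41.2),((.594,-.373,.12),6.5),((.468,-.4,.12),15.5),((.5,.22,.12),88),((.5,.22,.12),-92),((.5,.34,.12),88),((.39,-.2,.25),60),((.39,-.2,.25),-120)):
  for k in (0,180):
    q=robot.ik(p,[180,0,y-k]); print(p,y-k,None if q is None else np.round(q,1))
E
```

```text
[[0.692  0.4123 0.049 ]
 [0.6872 0.1415 0.049 ]
 [0.4112 0.1471 0.049 ]
 [0.4191 0.4214 0.049 ]] [0.5524 0.2806 0.049 ]
0.2708 -91.01
0.276 178.84
0.2743 88.35
0.273 -1.9
rib [[0.5762 0.2763 0.063 ]]
s2 ends [[0.4392 0.4096 0.03  ]
 [0.4394 0.3218 0.03  ]]
cam in tool [ 0.08174083  0.00097978 -0.07052844] [-0.32  0.    0.95]
(0.444, -0.257, 0.12) 41.2 [-44.7  -6.4 -26.   70.4   0.   94.1]
(0.444, -0.257, 0.12) -138.8 [-44.7  -6.4 -26.   70.4   0.  -85.9]
(0.594, -0.373, 0.12) 6.5 [-42.8  26.    9.9  73.8   0.  130.7]
(0.594, -0.373, 0.12) -173.5 [-42.8  26.    9.9  73.8   0.  -49.3]
(0.468, -0.4, 0.12) 15.5 [-52.7  11.4  -7.7  70.9   0.  111.8]
(0.468, -0.4, 0.12) -164.5 [-52.7  11.4  -7.7  70.9   0.  -68.2]
(0.5, 0.22, 0.12) 88 [ 10.   -0.4 -20.3  70.2   0.  102. ]
(0.5, 0.22, 0.12) -92 [ 10.   -0.4 -20.3  70.2   0.  -78. ]
(0.5, 0.22, 0.12) -92 [ 10.   -0.4 -20.3  70.2   0.  -78. ]
(0.5, 0.22, 0.12) -272 [ 10.   -0.4 -20.3  70.2   0.  102. ]
(0.5, 0.34, 0.12) 88 [ 21.8   9.6  -9.8  70.7   0.  113.8]
(0.5, 0.34, 0.12) -92 [ 21.8   9.6  -9.8  70.7   0.  -66.2]
(0.39, -0.2, 0.25) 60 [-44.3 -23.3 -26.6  86.7   0.   75.7]
(0.39, -0.2, 0.25) -120 [ -44.3  -23.3  -26.6   86.7    0.  -104.3]
(0.39, -0.2, 0.25) -120 [ -44.3  -23.3  -26.6   86.7    0.  -104.3]
(0.39, -0.2, 0.25) -300 [-44.3 -23.3 -26.6  86.7   0.   75.7]
```

```bash
python3 - <<'E'
from h import *
t0=robot.observe()["time"]
robot.move_pose([.50,-.34,.27],[180,0,-155])
im,c=look(); cv2.imwrite("pics/w1.png",im); import pickle; pickle.dump(c,open("w1.pkl","wb"))
print(robot.observe()["time"]-t0, robot.observe()["tool_pos"])
for b in blobs("wrist",im,0.02,c,800): print(b)
E
```

```text
2.275 [ 0.49974025 -0.34039533  0.27002138]
(array([263., 233.]), array([ 595.5, -375.1,  120.2,   24.3,    6.9]))
(array([402., 164.]), array([ 446.1, -259.5,  114.9,   26.6,   41.4]))
(array([281., 131.]), array([ 468.8, -401.8,   83.4,   25. ,   15.2]))
(array([587.,  99.]), array([ 286.6, -113. ,  192.2,   81.5,  -89.2]))
(array([391.,  11.]), array([ 323.9, -349.4,   80.7,   31.8,  -65.1]))
```

View pics/w1.png

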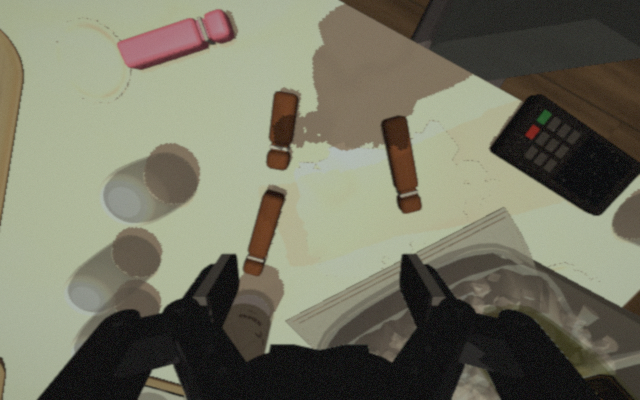

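The wrist view agrees with the top view to 2 mm: long at (402,164) and (263,233), short at (281,131), pink at (178,38). Now I pick the nearest long one and look at the box while carrying it.

```bash
cat >> h.py <<'E'
def pick(x,y,a,zg=.083):
    yaw=a-180; o=[180,0,yaw]
    robot.set_gripper(.055) if abs(robot.observe()["gripper_width"]-.055)>.004 else None
    robot.move_pose([x,y,.15],o)
    hit=robot.line_to([x,y,zg],vel=.12,guard=15)
    robot.set_gripper(.015)
    s=robot.observe(); print("grip",hit,s["gripper_width"],s["gripper_force"],s["tool_pos"],s["ft_force"])
    robot.line_to([x,y,.24],vel=.25)
def tang(az,r=.41,z=.24):
    a=np.radians(az); return [r*np.cos(a),r*np.sin(a),z],[180,0,az-90]
def sweep(az0,az1):
    robot.move_pose(*tang(az0)); robot.move_pose(*tang(az1))
E
python3 - <<'E'
from h import *
robot.line_to([.46,-.31,.25],vel=.3)
t0=robot.observe()["time"]; print(robot.tip_reach)
pick(.4455,-.2585,41.4); print(robot.observe()["time"]-t0)
for az in(-30,25): print(np.round(robot.ik(*tang(az)),1))
sweep(-30,25); print(robot.observe()["time"]-t0)
robot.move_pose([.47,.28,.27],[180,0,-92])
im,c=look(); cv2.imwrite("pics/w2.png",im); import pickle; pickle.dump(c,open("w2.pkl","wb"))
s=robot.observe(); print(s["time"]-t0,s["time"],s["gripper_width"],s["tool_pos"])
E
```

```text
0.0726
grip False 0.024697962813169945 60.44242858886719 [ 0.44612029 -0.25911663  0.08423852] [ 0.04358294 -0.1338943   4.95925825]
2.7916
[ -48.4  -28.9  -31.8   87.2    0.  -108.4]
[   6.6  -28.9  -31.8   87.2    0.  -108.4]
4.7416
5.4666 8.2333 0.024516846348229034 [0.46998595 0.27891864 0.26969475]
```

View pics/w2.png

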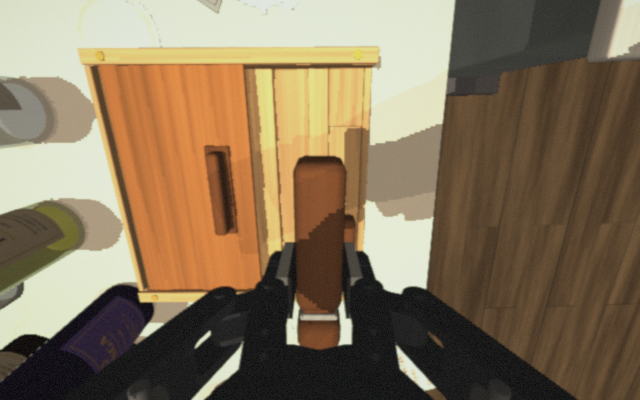

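The wrist picture shows the held muddler at (320,235). Box wall-top outer corners are at (80,51), (378,47) and (140,302), and the rows lie at px 260–365. I refine the box pose from these.

```bash
python3 - <<'E'
from h import *; import pickle
c=pickle.load(open("w2.pkl","rb")); im=cv2.imread("pics/w2.png")
uv=[[80,50.5],[378,46.5],[379,65],[140,302.5]]; P=cast("wrist",uv,.049,c); print(P.round(4))
d=P[1]-P[0]; print("right wall len",np.linalg.norm(d),np.degrees(np.arctan2(d[1],d[0])))
d=P[0]-P[3]; print("back y len",np.linalg.norm(d),np.degrees(np.arctan2(d[1],d[0])))
print("rows v=90 z=.014", cast("wrist",[[u,110] for u in (250,272,280,308,329,365)],.014,c)[:,0].round(4))
print("rib z=.063",cast("wrist",[[206,147],[229,146],[234,234],[217,235]],.063,c).round(4))
g=cv2.cvtColor(im,cv2.COLOR_BGR2GRAY)[100:118].mean(0); print(np.round(g[240:376]).astype(int).tolist())
# held muddler along-axis extent, top face near z
h=[b for b in blobs("wrist",im,.19,c,800) if 280<b[0][0]<360]; print(h)
cv2.imwrite("pics/cc.png",cv2.resize(im[30:320,70:390],None,fx=2.4,fy=2.05,interpolation=cv2.INTER_CUBIC))
E
```

```text
[[0.6864 0.1405 0.049 ]
 [0.4106 0.1468 0.049 ]
 [0.4092 0.1624 0.049 ]
 [0.6971 0.4206 0.049 ]]
right wall len 0.2757936920103712 178.69279704806632
back y len 0.28027604105633735 -92.20174435803222
rows v=90 z=.014 [0.5431 0.5189 0.51   0.4791 0.4559 0.4162]
rib z=.063 [[0.5786 0.2311 0.063 ]
 [0.5561 0.2309 0.063 ]
 [0.5635 0.3251 0.063 ]
 [0.5821 0.3257 0.063 ]]
[155, 156, 158, 159, 159, 150, 124, 100, 104, 118, 129, 138, 142, 141, 136, 133, 134, 141, 163, 191, 206, 210, 211, 211, 210, 210, 212, 215, 216, 217, 218, 216, 207, 176, 134, 134, 165, 184, 189, 191, 192, 192, 193, 196, 198, 198, 198, 200, 201, 201, 201, 201, 200, 201, 200, 200, 200, 201, 202, 204, 206, 208, 210, 209, 204, 197, 196, 194, 190, 203, 212, 213, 214, 213, 212, 210, 209, 210, 211, 211, 210, 208, 206, 206, 207, 208, 203, 183, 156, 175, 193, 199, 201, 202, 204, 203, 200, 197, 195, 195, 194, 193, 193, 196, 199, 201, 202, 203, 204, 202, 199, 195, 190, 185, 185, 188, 192, 196, 199, 200, 200, 192, 168, 177, 194, 202, 202, 202, 196, 179, 179, 212, 225, 227, 227, 227]
[(array([318., 334.]), array([473. , 342.9,  27.1,  24.9,  -3.9])), (array([330., 216.]), array([464.4, 265.9, 117.8,  40. ,  87.1]))]
```

View pics/cc.png

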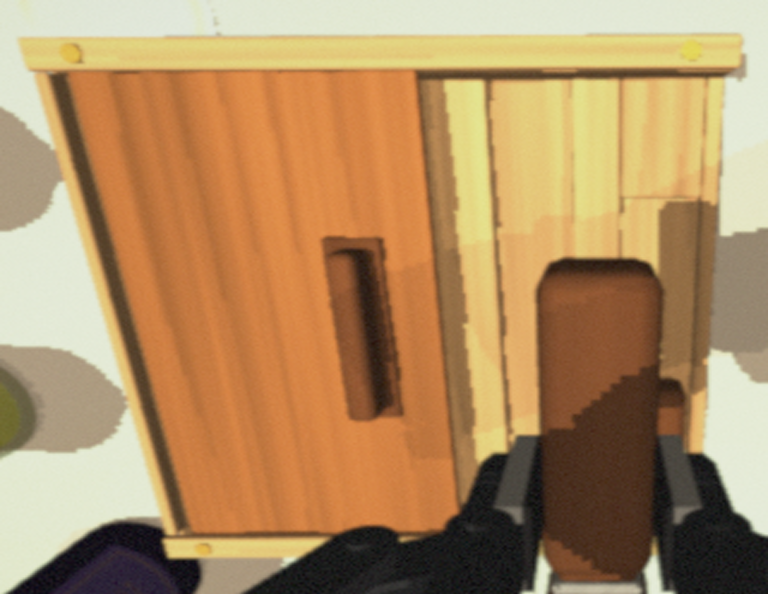

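```bash
cat >> h.py <<'E'
BC=np.array([.553,.283]); BY=-1.6
def box(x,y):
    a=np.radians(BY); return BC+np.array([[np.cos(a),-np.sin(a)],[np.sin(a),np.cos(a)]])@[x,y]
def place(bx,by,zp=.0905):
    x,y=box(bx,by); o=[180,0,BY-90]
    robot.move_pose([x,y,.19],o)
    hit=robot.line_to([x,y,zp],vel=.1,guard=12)
    s=robot.observe(); print("place",hit,s["tool_pos"],s["gripper_width"],s["ft_force"].round(1),s["time"])
    robot.set_gripper(.045)
    robot.line_to([x,y,.24],vel=.25)
E
python3 - <<'E'
from h import *
place(-.053,.063)
im,c=look(); cv2.imwrite("pics/w3.png",im)
for b in blobs("wrist",im,.028,c,300): print(b)
print(box(-.053,.063),box(-.113,.08))
E
```

```text
place True [0.50098856 0.34701585 0.09026662] 0.024416535592764847 [-0.7 -0.6  4.8] 9.7167
(array([233., 125.]), array([581.2, 283. , 105.3,  28.7,  88.2]))
(array([568., 208.]), array([238. , 458.5, 500.6, 203.6, -71.7]))
(array([240., 166.]), array([558.4, 300.4, 289.5, 246.1,  -1.8]))
[0.50177973 0.34745528] [0.44227779 0.36612395]
```

View pics/w3.png

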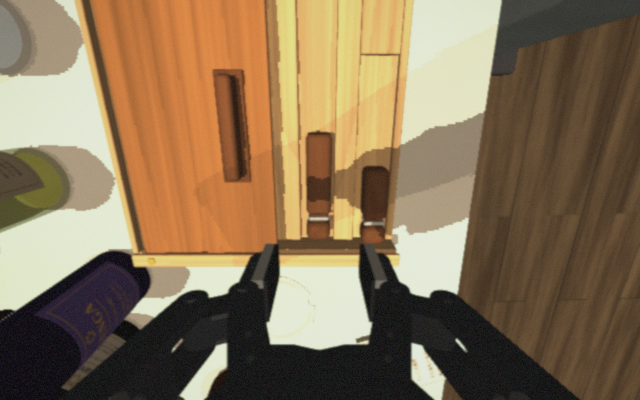

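Long_1 lies in the row (px 318, 131–238), and the placed short one spans v 167–242. Next are the second long one and the short one.

```bash
cat > b.py <<'E'
from h import *
def fetch(x,y,a,bx,by):
    robot.move_pose(*tang(25)); robot.move_pose(*tang(-30))
    pick(x,y,a); sweep(-30,25)
    place(bx,by)
E
python3 - <<'E'
from b import *
im=cv2.imread("pics/w3.png"); c=robot.get_calibration("wrist")
P=cast("wrist",[[318,131],[375,167]],.030,c)[:,:2]; F=cast("wrist",[[380,54]],.010,c)[:,:2]
a=np.radians(BY); R=np.array([[np.cos(a),-np.sin(a)],[np.sin(a),np.cos(a)]])
print(((np.r_[P,F]-BC)@R).round(4))
fetch(.595,-.3745,6.8,-.053,-.062)
im,c=look(); cv2.imwrite("pics/w4.png",im); print(robot.observe()["time"])
E
```

```text
[[-0.0545  0.0028]
 [-0.1118  0.0382]
 [-0.1139 -0.0673]]
grip False 0.02432754700000196 61.45341396331787 [ 0.59561226 -0.37504924  0.08447453] [-0.12282383 -0.18755733  5.62309457]
place True [0.49727365 0.22229051 0.09039833] 0.024360951610059644 [-1.2 -0.9  6.1] 20.7083
21.8417
```

View pics/w4.png

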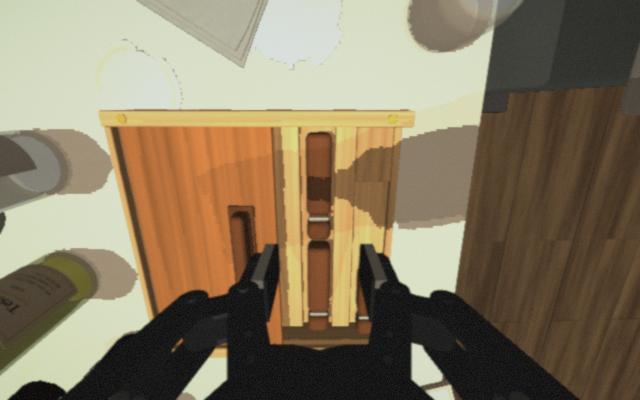

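Both long ones now lie end to end in the long row (px 318, v 131–238 and 241–330). The free span in the short row runs from −67 to +38 mm, so the short one goes at y = −15 mm.

```bash
python3 - <<'E'
from b import *
fetch(.468,-.4012,15.3,-.113,-.015)
robot.move_pose([.56,.36,.27],[180,0,BY-90])
im,c=look(); cv2.imwrite("pics/w5.png",im); import pickle; pickle.dump(c,open("w5.pkl","wb")); print(robot.observe()["time"])
E
```

```text
grip False 0.024538173894103007 60.705403089523315 [ 0.46849569 -0.40189524  0.08434471] [-0.15814726 -0.29894959  5.50786089]
place True [0.43868377 0.27075442 0.09029936] 0.02459024129559451 [-1.6 -0.6  5.9] 30.925
32.725
```

View pics/w5.png

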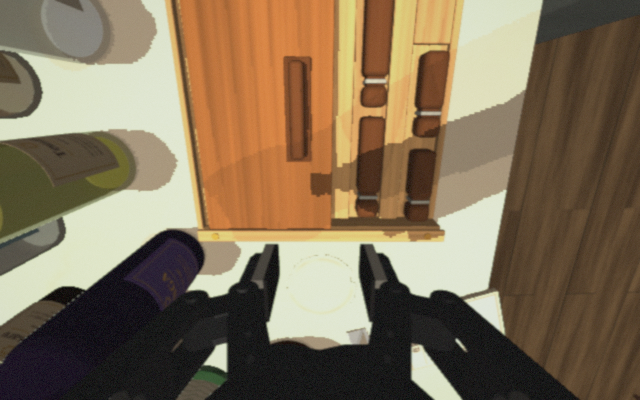

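All four lie flat in their rows: long at px (375,40) and (370,165), short at (430,93) and (420,185). The lid rib is at (297,108). Now I slide the lid shut.

```bash
python3 - <<'E'
from h import *; import pickle
c=pickle.load(open("w5.pkl","rb"))
p=cast("wrist",[[297,108]],.062,c)[0]; e=cast("wrist",[[332,150]],.042,c)[0]; print("rib",p,"lid front",e)
o=[180,0,BY-90]; x,y=p[:2]
robot.move_pose([x,y,.19],o)
print(robot.line_to([x,y,.121],vel=.12,guard=12))
robot.set_gripper(.005); s=robot.observe(); print(s["gripper_width"],s["tool_pos"],s["ft_force"])
x,y,z=s["tool_pos"]; d=np.array([np.cos(np.radians(BY)),np.sin(np.radians(BY)),0])
P=np.array([x,y,.121])
print(robot.line_to(P-.125*d,vel=.08,guard=30)); s=robot.observe(); print(s["tool_pos"],s["ft_force"])
print(robot.line_to(P-.142*d,vel=.03,guard=30)); s=robot.observe(); print(s["tool_pos"],s["ft_force"],s["gripper_width"],np.dot(s["tool_pos"]-[x,y,z],d),s["time"])
E
```

```text
rib [0.57660897 0.27855208 0.062     ] lid front [0.54348689 0.32153033 0.042     ]
False
0.012120626555609132 [0.57722954 0.2787094  0.12222677] [-0.96168943  0.20756175  5.8193099 ]
False
[0.45285698 0.28239986 0.12218325] [-1.25971117 -0.55085212  7.61612749]
True
[0.44778338 0.28254615 0.12226599] [3.31442861 0.40065196 0.71792001] 0.01225054468696891 -0.12950282241389377 36.4417
```

```bash
python3 - <<'E'
from h import *
d=np.array([np.cos(np.radians(BY)),np.sin(np.radians(BY)),0])
s=robot.observe(); P=s["tool_pos"]; print(P,s["ft_force"])
h=robot.line_to(np.r_[P[:2],.1215]-.010*d,vel=.03,guard=45); s=robot.observe(); print(h,s["ft_force"],np.dot(s["tool_pos"]-P,d))
robot.pause(.3); s=robot.observe(); print(s["ft_force"],np.dot(s["tool_pos"]-P,d))
robot.set_gripper(.045); x,y,_=s["tool_pos"]
robot.line_to([x,y,.2],vel=.2)
robot.move_pose([.47,.36,.27],[180,0,BY-90])
im,c=look(); cv2.imwrite("pics/w6.png",im); print(robot.observe()["time"])
import pickle; pickle.dump(c,open("w6.pkl","wb"))
E
```

```text
[0.44778338 0.28254615 0.12226599] [3.31442861 0.40065196 0.71792001]
True [ 5.75739141  0.37225257 -1.59077918] -0.0007904578380709411
[ 6.29306829  0.72526301 -0.52427002] -0.0007668641107752693
38.5417
```

View pics/w6.png

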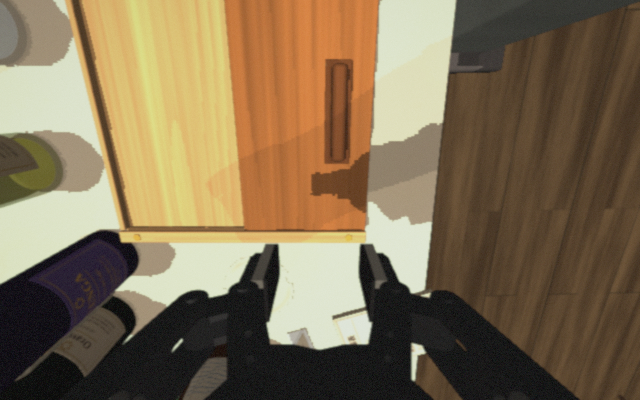

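The lid's front edge (px 365–376) is flush with the box's open front. The rib sits at box x −0.106 against a hard stop, so the lid is shut. I hand in.

```bash
python3 - <<'E'
from h import *
print(robot.job_done())
E
```

```text
the job is handed in; nothing more can be done
None
```

I handed the job in at about 39 s of the 72 s allowed: all three loose muddlers are flat in their rows with the lid slid shut against its stop, and no move met an unexpected contact; no verdict came back, and I did not re-check the bystanders at the end.

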